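# Hang the reed wrench on the leaning peg

### The job

Pick up the red reed wrench and hang it by its eye on the brass peg of the leaning tool track, handle hanging down on the robot's side of the track. The peg can be clamped anywhere along the track, so look or gently feel for it, never shoving hard against the stand; slide the eye fully home against the track before letting go, then leave the wrench hanging there, without shifting any of the other things on the bench.

Things in the scene. Friction and masses are not known exactly. Their poses are not given: they have to be found in the camera images.
- wrench: Red plastic reed wrench, 42 to 84 g, lying flat; 162 mm long, 12 mm thick. Origin: underside, on the handle's centreline, within 5 mm of the centre of mass: grip here across the 20 mm wide handle. x points to the eye, z out of the upper face. Handle from x = -70 to +45 mm; square eye head 30 x 30 mm from x = 45 to 75 mm; two jaw prongs 24 mm wide over both end at x = -87 mm.
- wrench_eye (a point): Centre of the wrench's round eye, a 15 mm through hole along the wrench's z; 60 mm along x from the wrench's origin, at half its thickness (6 mm over the underside). The head's flat sides are 15 mm from this point.
- stand: Fixed wooden tool stand: base board 150 x 210 x 16 mm, two posts 85 mm either side of the middle carrying the track. Origin: on the bench under the track's middle; z up, y along the track, x to the stand's back, away from the robot (yaw varies up to 0.25 rad). Track and peg count as part of it.
- track: Aluminium T-track bar, 30 mm wide, 220 mm long, 18 mm thick, fixed on the stand, face 170 mm over the bench, leaning 36 degrees (0.63 rad) from level towards the robot. Origin: middle of its face. z is square to the face (up and towards the robot), y level along the track, x up the slope, away from the robot. Only the peg stands on the face.
- peg_line (a point): Middle of the track's face (same axes as the track). A brass peg, 12 mm thick, 44 mm tall, its last 8 mm tapering to 5 mm, stands square to the face at x = 0 and a y of -35 to +35 mm that varies and is NOT reported: feel or look for it (it holds to 80 N). The eye slides on only within about 12 degrees of the peg's axis. Let go, the wrench tips up to 15 degrees over the track's edge.
- burnisher: Bystander: flat steel burnisher with dark wooden handle, about 165 x 18 x 12 mm, lying on the bench. Origin: underside, middle. To be left alone.
- spare_frame: Bystander: loose brass reed frame 55 x 22 x 5 mm lying on the bench. Origin: underside centre. To be left alone.
- reed_pan: Bystander: six-sided mahogany reed pan, 173 mm across corners, 24 mm high. Origin: underside centre. To be left alone.
- magnifier: Bystander: glass magnifier on a brass stand, foot 90 mm across, 187 mm tall. Origin: underside centre. To be left alone.
- jar: Bystander: amber glass jar with a steel lid, 56 mm across, 85 mm tall. Origin: underside centre. To be left alone.
There are look-alikes about, which are no part of the job. Of the things shaped like the wrench, the red one is meant.

How it is judged:
By the outcome, as a careful person would: the job done as asked, in the order asked, and still so for the second after the job is handed in, with the robot touching nothing.
It also fails if it takes over 50 s, if anything falls off the work surface, if the arm or the gripper's body presses on something with over 40 N, if the wrist force passes 120 N, or if a joint passes its speed limit or range.

### The arm

A 6-joint arm with a two-finger parallel gripper is mounted at the origin on the work surface. World frame = base frame: x ahead of the robot, y to its left, z up, the work surface at z = 0. Lengths are in m, angles in rad, forces in N, time in s.
With the tool pointing down it reaches from about 0.35 to 0.775 m from the base axis. Payload 7.3 kg.
Tool frame: the origin (TCP) lies at the very end of the fingers, on their centre line; the grasp point (between the pads) lies 19 mm behind it; z points along the fingers, y is the line along which they close (so a half turn about z gives the same grasp; the last joint's range is limited). The gripper opens to 92 mm and grips with 3 to 60 N. Pads are 19 mm wide; open, the fingers measure 130 mm over their backs; the gripper's body (75 mm by 190 mm) begins 47 mm behind the grasp point.
Start: joints at [-1.44, 0.342, 1.524, -0, 1.275, -0.146], TCP at [0.143, -0.505, 0.227] pointing down, gripper open.
Joint ranges: [-2.53, 2.53], [-0.77, 2.02], [0.04, 2.7], [-1, 4.14], [0.28, 2.66], [-3.11, 3.11]. Speed limits (rad/s): [2.57, 2.57, 3.14, 3.14, 3.14, 3.14].

### API

Orientations are given as [roll, pitch, yaw] about the fixed x, y, z axes, in that order (R = Rz(yaw) Ry(pitch) Rx(roll)).
In Python, from cell import telemetry, eyes, job gives the robot as it stands.
- The arm moves only by the tool apply_moves, never from a script. Its arguments are lists of equal length, an entry for each row: "delta_pos": the shift along the world's x, y, z each as a share of 0.4 m, from -1 to 1, a list of three; "dr": the turn, a rotation vector about the world's x, y, z each as a share of 0.5 rad, from -1 to 1, a list of three; "jaw": the opening, from 0 (shut) to 1 (fully open). A call has 1 to 8 rows; each row is the pose to reach, as a shift and turn from the pose commanded when the call began; what a row does not reach only later rows make up. A row lasts 1/12 s, in which the tool goes at most 41.7 mm and 7.16 degrees, less where a joint would pass 70% of its speed; a pose out of reach is approached as far as the arm can. A call with a number of a shift or a turn outside -1 to 1 is refused whole. A call with a gripper value outside its range is refused whole. The fingers move at their own pace and stop on an object; "force" is the grip in N (left out, the last holds). Time passes only in rows, so rows that repeat a pose let the fingers close. It gives the time, the measured TCP pose, the force, the opening and the grip force at its end, in the units of the state.
- telemetry.observe(): the state, without advancing time (a new reading comes with each control period).
- eyes.read_camera(name): name is "scene" or "top" or "wrist"; returns the picture (480x640x3 uint8, red, green, blue); there is no depth.
- eyes.camera_model(name): a dict with "vertical_fov" (degrees; the focal length in pixels is half the picture's height over the tangent of half this angle, whatever the lens; pixels are square), "cx", "cy" (the principal point, pixels), "k1" (the pictures are not rectified: a ray, as slopes to the right and down, at radius r is drawn at 1 + k1 r^2 times it, then the intrinsics apply), "rvec" (rotation vector, rad) and "tvec" (3), from world to camera coordinates, as OpenCV has them; the wrist camera has in their place "hand_eye" (4x4, takes a point from camera to tool coordinates, whose origin is the TCP and whose axes are the flange's). Camera axes: x right, y down, z forward; pixel columns grow to the right and rows downward; lengths in m; the calibration is good to about 2 mm. A picture is of the moment at which its call begins: read the wrist's pose just before it. camera_model takes no time and is no camera call.
- job.hand_in(): hands the job in; it is judged then, once.
The state is a dict: "time": time; "qpos": joint angles; "qvel": joint speeds; "joint_efforts": joint torques, N m; "tool_pos": TCP position; "tool_rot": TCP orientation; "contact_force": force on the tool from outside, world axes, zero at the start; "torque": the same for the moment, N m; "opening": finger opening in m; "grip_force": force on a finger pad.
Only numpy, scipy, OpenCV 4.12 (cv2) and the standard library are available. Lean on these libraries where they do the work, as an engineer would, in place of code of your own. Each camera call takes 0.05 s, during which the arm holds its last target. There are 200 camera calls.

## Working session

There is one attempt and no reset: what is moved stays moved. The work goes in short steps, Python scripts to look and compute and a tool call to move; the robot and the scene stay as the last step left them, time stands still between calls to the robot, and variables do not carry over. Pictures are saved under pics/ and viewed, at most 10 in all, crops included, and the job is handed in when it is done.

Besides the shell and the picture viewer there is one more tool, called in YAML: its name, and indented under it one key for each argument. apply_moves: Moves the arm, as the interface text tells. Its arguments: {"type":"object","properties":{"delta_pos":{"type":"array"},"dr":{"type":"array"},"jaw":{"type":"array"},"force":{"type":"number"}},"required":["delta_pos","dr","jaw"]}

```bash
mkdir -p pics; ls; cat > h.py <<'E'
import numpy as np, cv2
from scipy.spatial.transform import Rotation as R
from cell import telemetry, eyes, job
def cam(name, st=None):
    m=eyes.camera_model(name); f=240/np.tan(np.radians(m["vertical_fov"])/2)
    K=np.array([[f,0,m["cx"]],[0,f,m["cy"]],[0,0,1]]); d=np.array([m["k1"],0,0,0.])
    if "hand_eye" in m:
        st=st or telemetry.observe()
        T=np.eye(4); T[:3,:3]=R.from_euler('xyz',st["tool_rot"]).as_matrix(); T[:3,3]=st["tool_pos"]
        W=np.linalg.inv(T@np.array(m["hand_eye"]))
        Rm,t=W[:3,:3],W[:3,3]
    else: Rm=R.from_rotvec(m["rvec"]).as_matrix(); t=np.array(m["tvec"])
    return K,d,Rm,t
def ray(c,uv):
    K,d,Rm,t=c
    p=cv2.undistortPoints(np.array([[uv]],float),K,d)[0,0]
    v=Rm.T@np.r_[p,1]; return -Rm.T@t, v/np.linalg.norm(v)
def onz(c,uv,z):
    o,v=ray(c,uv); return o+v*(z-o[2])/v[2]
def tri(*cu):
    A=0;b=0;L=[]
    for c,u in cu:
        o,v=ray(c,u);P=np.eye(3)-np.outer(v,v);A=A+P;b=b+P@o;L.append((o,v))
    x=np.linalg.solve(A,b); return x,[np.linalg.norm(np.cross(v,x-o)) for o,v in L]
def proj(c,X):
    K,d,Rm,t=c
    return cv2.projectPoints(np.atleast_2d(X).astype(float),cv2.Rodrigues(Rm)[0],t,K,d)[0][:,0]
def shot(name,fn):
    c=cam(name); im=eyes.read_camera(name); cv2.imwrite(fn,im[...,::-1]); return c,im
E
python3 - <<'E'
from h import *
for n in("scene","top"): 
    c,_=shot(n,f"pics/{n}0.png"); print(n,-c[2].T@c[3],c[2][2],c[0][0,0])
print(telemetry.observe())
print(eyes.camera_model("wrist"))
E
```

```text
pics
scene [ 1.21155341 -0.97101282  1.23978464] [-0.42023817  0.60211436 -0.67886536] 565.773155458911
top [0.39382206 0.03712699 1.2054475 ] [ 0.11341739 -0.01401086 -0.99344864] 434.4929158547611
{'time': 0.1, 'qpos': array([-1.43998501e+00,  3.42644412e-01,  1.52492280e+00,  5.49053305e-06,
        1.27539382e+00, -1.46002810e-01]), 'qvel': array([-0.00076395, -0.00084852, -0.00300595, -0.00135854, -0.00069412,
       -0.00161323]), 'joint_efforts': array([ 2.66244781e-03, -4.32004809e+01, -2.44694495e+01,  7.19819474e-02,
        5.25439298e-02, -4.97107430e-05]), 'tool_pos': array([ 0.14345244, -0.50464496,  0.22611848]), 'tool_rot': array([-3.14023960e+00, -2.04272501e-04,  2.76812385e-01]), 'contact_force': array([-0.25309429,  0.71038023,  0.48749052]), 'torque': array([-0.09620113,  0.00841404,  0.01383918]), 'grip_force': 0.0, 'opening': 0.09177031912398645}
{'vertical_fov': 71.87266766001771, 'cx': 315.7493743055546, 'cy': 238.41480440553556, 'k1': -0.05127194753440444, 'hand_eye': array([[-6.73705095e-04, -9.58063458e-01, -2.86555328e-01,
         7.75621538e-02],
       [ 9.99999547e-01, -8.38061611e-04,  4.50912626e-04,
         9.05684491e-04],
       [-6.72153930e-04, -2.86554894e-01,  9.58063589e-01,
        -1.58100784e-01],
       [ 0.00000000e+00,  0.00000000e+00,  0.00000000e+00,
         1.00000000e+00]])}
```

View pics/scene0.png

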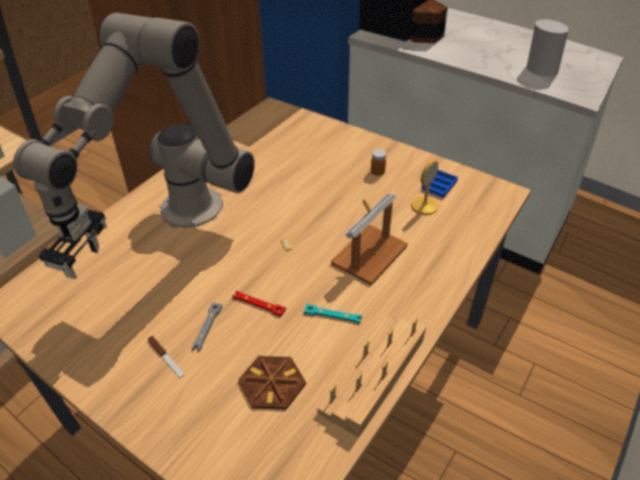

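View pics/top0.png

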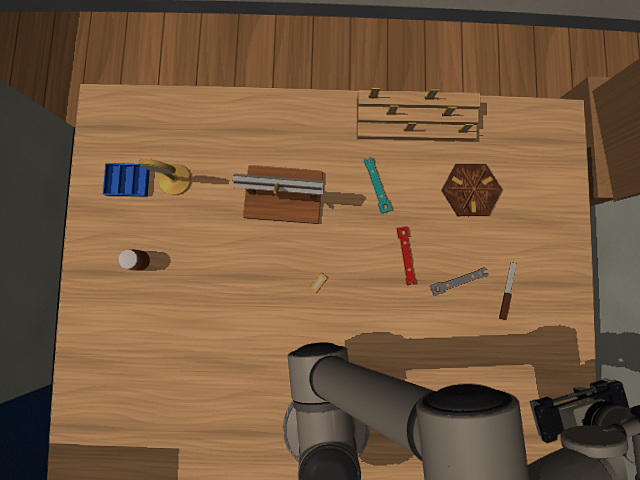

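Scene: look-alikes of the wrench are red top (407,257)/scene (259,302), teal top (378,186), grey top (459,281). The red one is meant. The stand is at top (280,195), and the peg seems to be at about (277,188). The close crop should check this.

```bash
python3 - <<'E'
from h import *
t=cv2.imread("pics/top0.png");s=cv2.imread("pics/scene0.png")
def cr(i,x,y,w,h): return cv2.resize(i[y:y+h,x:x+w],(400,300),interpolation=cv2.INTER_CUBIC)
o=np.vstack([np.hstack([cr(t,360,220,96,72),cr(s,220,275,80,60)]),np.hstack([cr(t,225,152,112,84),cr(s,324,185,96,72)])])
cv2.imwrite("pics/crop0.png",o)
for n,i in(("top",t),("scene",s)):
    h=cv2.cvtColor(i,cv2.COLOR_BGR2HSV); m=((h[...,0]<6)|(h[...,0]>174))&(h[...,1]>190)&(h[...,2]>90)
    k,l,st,ce=cv2.connectedComponentsWithStats(m.astype(np.uint8)); j=1+np.argmax(st[1:,4]); ys,xs=np.where(l==j)
    c=cam(n); print(n,st[j],ce[j],cv2.minAreaRect(np.c_[xs,ys].astype(np.float32)),onz(c,ce[j],.012))
E
```

```text
top [397 227  19  58 403] [406.1191067  254.37468983] ((406.39190673828125, 255.35133361816406), (57.375244140625, 10.52153491973877), 80.53767395019531) [ 0.4706843  -0.21022581  0.012     ]
scene [234 292  51  24 311] [260.2926045  303.51446945] ((258.53839111328125, 303.3540344238281), (51.84294509887695, 8.884288787841797), 18.824710845947266) [ 0.47815998 -0.21335096  0.012     ]
```

View pics/crop0.png

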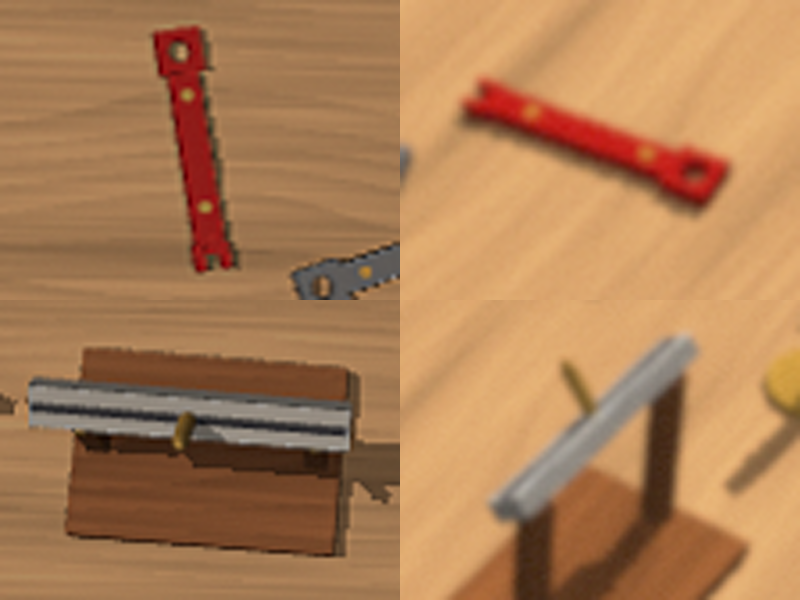

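The top and scene crops confirm the choice. The red wrench's eye is at top (403,232)/scene (279,309) and its prongs point at the robot. The peg's base is at top (277.6,184.5)/scene (369,211), its tip at top (276,191)/scene (363.6,200.6).

```bash
python3 - <<'E'
from h import *
np.set_printoptions(precision=4,suppress=True)
T=cam("top");S=cam("scene")
P={"eye":((403,232),(279,309)),"s1":((404.9,242.8),(269.4,305.8)),"s2":((409.2,269.7),(246.2,297.2)),"pegtip":((276,191.2),(363.6,200.6)),"pegbase":((277.6,184.5),(369.1,211.4))}
for k,(a,b) in P.items(): print(k,*tri((T,a),(S,b)))
print(onz(T,(403,232),.012),onz(T,(411.5,283.5),.012))
# track face far/near edges in top at face heights
for uv,z in(((233.4,174.3),.179),((323,181),.179),((233.4,186.2),.161),((323,193.5),.161)): print(onz(T,uv,z))
E
```

```text
eye [ 0.5335 -0.2004  0.0121] [np.float64(0.0012011321787146333), np.float64(0.0012011321787145507)]
s1 [ 0.5036 -0.206   0.0116] [np.float64(0.0012046707977925565), np.float64(0.0012046707977924772)]
s2 [ 0.4293 -0.2184  0.0125] [np.float64(0.0008399492291240497), np.float64(0.000839949229124092)]
pegtip [0.5987 0.1365 0.2038] [np.float64(0.0006637057226140755), np.float64(0.0006637057226143559)]
pegbase [0.6205 0.1356 0.1741] [np.float64(0.000379489259995148), np.float64(0.0003794892599950912)]
[ 0.5326 -0.2012  0.012 ] [ 0.3911 -0.2256  0.012 ]
[0.6418 0.2429 0.179 ]
[0.6315 0.0264 0.179 ]
[0.6164 0.245  0.161 ]
[0.6045 0.0254 0.161 ]
```

The red wrench is 12 mm high at its top face, as stated. The peg's foot and tip fit the track at about 170 mm. Next I'll hover over the wrench for a wrist view.

apply_moves:
  delta_pos:
    - [0.41,0.37,-0.16]
    - [0.8275,0.735,-0.315]
    - [0.8275,0.735,-0.315]
    - [0.8275,0.735,-0.315]
    - [0.8275,0.735,-0.315]
    - [0.8275,0.735,-0.315]
    - [0.8275,0.735,-0.315]
    - [0.8275,0.735,-0.315]
  dr:
    - [0,0,-0.1]
    - [0,0,-0.21]
    - [0,0,-0.21]
    - [0,0,-0.21]
    - [0,0,-0.21]
    - [0,0,-0.21]
    - [0,0,-0.21]
    - [0,0,-0.21]
  jaw: [1,1,1,1,1,1,1,1]

```text
time: 0.77
tool_pos: [0.3841, -0.2904, 0.1348]
tool_rot: [-3.141, 0.0, 0.172]
contact_force: [1.6, -0.6, 0.8]
opening: 0.0922
grip_force: 0.0
```

apply_moves:
  delta_pos:
    - [0.225,0.2,-0.0875]
    - [0.225,0.2,-0.0875]
    - [0.225,0.2,-0.0875]
    - [0.225,0.2,-0.0875]
    - [0.225,0.2,-0.0875]
  dr:
    - [0,0,0]
    - [0,0,0]
    - [0,0,0]
    - [0,0,0]
    - [0,0,0]
  jaw: [1,1,1,1,1]

```text
time: 1.18
tool_pos: [0.4737, -0.21, 0.0993]
tool_rot: [-3.14, 0.002, 0.176]
contact_force: [-0.1, -0.4, -0.5]
opening: 0.0918
grip_force: 0.0
```

```bash
python3 - <<'E'
from h import *
np.set_printoptions(precision=4,suppress=True)
s=telemetry.observe();print(s["tool_pos"],s["tool_rot"])
c,im=shot("wrist","pics/w0.png")
h=cv2.cvtColor(im,cv2.COLOR_RGB2HSV); m=((h[...,0]<6)|(h[...,0]>174))&(h[...,1]>190)&(h[...,2]>60)
k,l,st,ce=cv2.connectedComponentsWithStats(m.astype(np.uint8)); j=1+np.argmax(st[1:,4])
mm=(l==j).astype(np.uint8)
cs,hi=cv2.findContours(mm,cv2.RETR_CCOMP,cv2.CHAIN_APPROX_NONE)
for q,hh in zip(cs,hi[0]):
    if cv2.contourArea(q)>20:
        M=cv2.moments(q);u=(M["m10"]/M["m00"],M["m01"]/M["m00"]);print("hole" if hh[3]>=0 else "outer",cv2.contourArea(q),u,onz(c,u,.012))
        if hh[3]<0:
            p=np.array([onz(c,a[0],.012)[:2] for a in q]); r=cv2.minAreaRect(p.astype(np.float32)*1000);print(r)
E
```

```text
[ 0.4737 -0.21    0.0993] [-3.1401  0.0018  0.1761]
outer 2529.0 (317.3529721892711, 180.13753789376565) [ 0.5222 -0.2035  0.012 ]
((514.6837158203125, -204.6265106201172), (67.06368255615234, 28.371179580688477), 9.236797332763672)
hole 133.0 (316.5538847117794, 204.57894736842104) [ 0.5041 -0.2061  0.012 ]
hole 372.0 (317.0282258064516, 163.18010752688173) [ 0.5342 -0.2011  0.012 ]
```

View pics/w0.png

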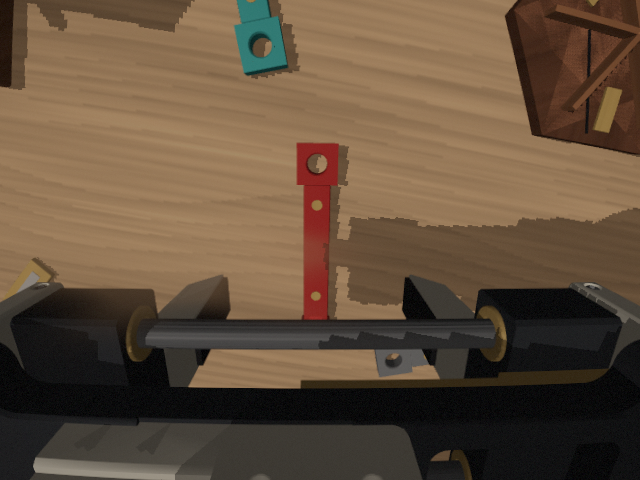

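The wrist view shows the red wrench in line with the jaws: eye at (317,163), handle column 317, and nothing between the fingers but the handle. Eye = (0.534,-0.201), agreeing with the other views to 1 mm. Now I'll descend with the jaw half open.

apply_moves:
  delta_pos:
    - [0.0025,-0.0025,-0.08]
    - [0.0025,-0.0025,-0.16]
    - [0.0025,-0.0025,-0.21]
    - [0.0025,-0.0025,-0.235]
    - [0.0025,-0.0025,-0.238]
    - [0.0025,-0.0025,-0.238]
  dr:
    - [0,0,-0.01]
    - [0,0,-0.02]
    - [0,0,-0.02]
    - [0,0,-0.02]
    - [0,0,-0.02]
    - [0,0,-0.02]
  jaw: [0.5,0.5,0.5,0.5,0.5,0.5]

```text
time: 1.73
tool_pos: [0.4738, -0.214, 0.0056]
tool_rot: [3.141, 0.0, 0.16]
contact_force: [0.3, 0.4, -0.5]
opening: 0.0565
grip_force: 0.0
```

apply_moves:
  delta_pos:
    - [0,0,0]
    - [0,0,0]
    - [0,0,0]
    - [0,0,0]
    - [0,0,0]
    - [0,0,0]
  dr:
    - [0,0,0]
    - [0,0,0]
    - [0,0,0]
    - [0,0,0]
    - [0,0,0]
    - [0,0,0]
  jaw: [0,0,0,0,0,0]
  force: 20

```text
time: 2.23
tool_pos: [0.4743, -0.2131, 0.0057]
tool_rot: [3.141, -0.0, 0.162]
contact_force: [-0.7, 0.9, 3.4]
opening: 0.02
grip_force: 20.0
```

Gripped at 20 mm opening, as the handle should be. Next I'll lift and turn to the track's yaw.

apply_moves:
  delta_pos:
    - [0,0,0.05]
    - [0,0,0.15]
    - [0,0,0.25]
    - [0,0.05,0.35]
    - [0,0.1,0.45]
    - [0,0.2,0.55]
    - [0,0.3,0.6]
    - [0,0.3,0.6]
  dr:
    - [0,0,0]
    - [0,0,0]
    - [0,0,-0.1]
    - [0,0,-0.2]
    - [0,0,-0.3]
    - [0,0,-0.4]
    - [0,0,-0.425]
    - [0,0,-0.425]
  jaw: [0,0,0,0,0,0,0,0]
  force: 35

```text
time: 2.9
tool_pos: [0.4745, -0.0907, 0.2486]
tool_rot: [3.141, -0.004, -0.051]
contact_force: [0.2, -0.7, -1.5]
opening: 0.0191
grip_force: 35.0
```

apply_moves:
  delta_pos:
    - [0,0.08,0]
    - [0,0.16,0]
    - [0,0.24,0]
    - [0,0.32,0]
    - [0,0.32,0]
  dr:
    - [0.01,-0.2,0]
    - [0.02,-0.4,0]
    - [0.03,-0.6,0]
    - [0.03,-0.63,0]
    - [0.03,-0.63,0]
  jaw: [0,0,0,0,0]

```text
time: 3.32
tool_pos: [0.4716, 0.0395, 0.245]
tool_rot: [-3.108, -0.314, -0.052]
contact_force: [-0.5, 0.2, -0.7]
opening: 0.0192
grip_force: 35.0
```

```bash
python3 - <<'E'
from h import *
s=telemetry.observe();print(s)
c,im=shot("wrist","pics/w1.png")
E
```

```text
{'time': 3.3167, 'qpos': array([-0.1149558 ,  0.05883757,  1.88247752,  0.06835973,  0.89041013,
        1.46797673]), 'qvel': array([-0.08244563,  0.03822184, -0.06905633, -0.01245749,  0.03540757,
       -0.12706923]), 'joint_efforts': array([  1.14790879, -29.04975772, -24.65781033,   0.2599262 ,
        -1.99875332,   1.03182312]), 'tool_pos': array([0.47160953, 0.03945453, 0.245033  ]), 'tool_rot': array([-3.1077586 , -0.31361013, -0.05220125]), 'contact_force': array([-0.52251077,  0.22712097, -0.72916281]), 'torque': array([ 0.01689472,  0.19510588, -0.00367236]), 'grip_force': 35.00096082687378, 'opening': 0.01918687099909522}
```

View pics/w1.png

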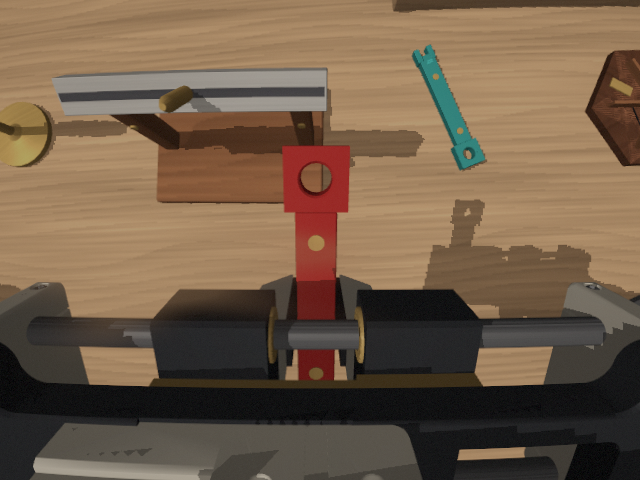

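The wrist view shows the eye at (316,178), handle column 316, and the peg with base about (184,92) and tip about (165,103) on the track. Next: finish the tilt and square up.

```bash
cat >> h.py <<'E'
Rt=R.from_euler('xyz',[np.pi,-.628,-.051])
xt,yt,zt=[R.from_euler('xyz',[0,-.628,-.051]).apply(v) for v in np.eye(3)]
def holes(im,amin=100):
    h=cv2.cvtColor(im,cv2.COLOR_RGB2HSV); m=((h[...,0]<6)|(h[...,0]>174))&(h[...,1]>170)&(h[...,2]>60)
    cs,hi=cv2.findContours(m.astype(np.uint8),cv2.RETR_CCOMP,cv2.CHAIN_APPROX_NONE); o=[]
    for q,hh in zip(cs,hi[0]):
        if hh[3]>=0 and cv2.contourArea(q)>amin:
            M=cv2.moments(q);o.append((cv2.contourArea(q),M["m10"]/M["m00"],M["m01"]/M["m00"]))
    return o
def onplane(c,uv,p,n):
    o,v=ray(c,uv); return o+v*((p-o)@n)/(v@n)
def dr(st,Rg=None): return ((Rg or Rt)*R.from_euler('xyz',st["tool_rot"]).inv()).as_rotvec()/.5
E
python3 - <<'E'
from h import *
np.set_printoptions(precision=4,suppress=True)
s=telemetry.observe();c=cam("wrist",s);im=cv2.imread("pics/w1.png")[...,::-1].copy()
Q=R.from_euler('xyz',s["tool_rot"]);zq=Q.apply([0,0,1.])
for a,u,v in holes(im):
    X=onplane(c,(u,v),s["tool_pos"]-.0063*zq,zq); print(a,u,v,Q.inv().apply(X-s["tool_pos"]))
print(xt,yt,zt)
B=np.array([.6205,.1356,.1741]);tip=np.array([.5987,.1365,.2038]);print((tip-B)/np.linalg.norm(tip-B),np.linalg.norm(tip-B),proj(c,[B,tip]))
Tc=cam("top")
print("tri base",tri((c,(184,92)),(Tc,(277.6,184.5))), "tip",tri((c,(165,104)),(Tc,(276,191.2)),(cam("scene"),(363.6,200.6))))
mid=tip+.05*zt-.06*xt
print("dr",dr(s),"dpos",(mid-s["tool_pos"])/.4,mid)
E
```

```text
788.0 315.3267766497462 177.56260575296105 [ 0.0614  0.0008 -0.0063]
[ 0.8082 -0.0413  0.5875] [ 0.051   0.9987 -0.    ] [-0.5868  0.03    0.8092]
[-0.5915  0.0244  0.8059] 0.036852951035161376 [[182.7995  93.318 ]
 [163.5538 104.6772]]
tri base (array([0.6215, 0.1355, 0.1729]), [np.float64(0.0006534341929109057), np.float64(0.0006534341929110339)]) tip (array([0.5989, 0.1361, 0.2039]), [np.float64(0.0006487974696197385), np.float64(0.0007417064827954818), np.float64(0.0007870935847037624)])
dr [-0.0894 -0.6245 -0.029 ] dpos [ 0.1202  0.2573 -0.091 ] [0.5209 0.1405 0.209 ]
```

apply_moves:
  delta_pos:
    - [0.03,0.08,-0.02]
    - [0.06,0.16,-0.04]
    - [0.1,0.22,-0.07]
    - [0.12,0.2575,-0.09]
    - [0.12,0.2575,-0.09]
    - [0.12,0.2575,-0.09]
  dr:
    - [-0.02,-0.16,-0.01]
    - [-0.045,-0.31,-0.015]
    - [-0.07,-0.47,-0.02]
    - [-0.09,-0.625,-0.03]
    - [-0.09,-0.625,-0.03]
    - [-0.09,-0.625,-0.03]
  jaw: [0,0,0,0,0,0]

```text
time: 3.87
tool_pos: [0.5214, 0.1384, 0.2073]
tool_rot: [3.141, -0.625, -0.054]
contact_force: [-0.1, -1.0, -1.2]
opening: 0.0196
grip_force: 35.0
```

```bash
python3 - <<'E'
from h import *
s=telemetry.observe();print(s["tool_pos"],s["tool_rot"],s["contact_force"],s["qpos"])
c,im=shot("wrist","pics/w2.png")
print(holes(im),proj(c,[[.6215,.1355,.1729],[.5989,.1361,.2039]]))
_,b=shot("scene","pics/s2.png"); _,t=shot("top","pics/t2.png")
def cr(i,x,y,w,h): return cv2.resize(i[y:y+h,x:x+w],(400,300),interpolation=cv2.INTER_CUBIC)
o=np.vstack([np.hstack([cv2.resize(im,(400,300),interpolation=cv2.INTER_AREA),cr(im,220,80,200,150)]),np.hstack([cr(t,225,152,112,84),cr(b,304,165,120,90)])])
cv2.imwrite("pics/c2.png",o[...,::-1])
E
```

```text
[0.52135289 0.13840675 0.20729707] [ 3.14079856 -0.62540991 -0.05380406] [-0.07385931 -1.01737362 -1.1815743 ] [ 0.20745079  0.15197648  2.03770843 -0.42887333  0.37413794  2.18668052]
[(252.5, 315.75049504950493, 242.63102310231022), (801.0, 315.4841864336246, 177.4579692051602)] [[310.74112834 163.97164771]
 [310.93646439 168.64588846]]
```

View pics/c2.png

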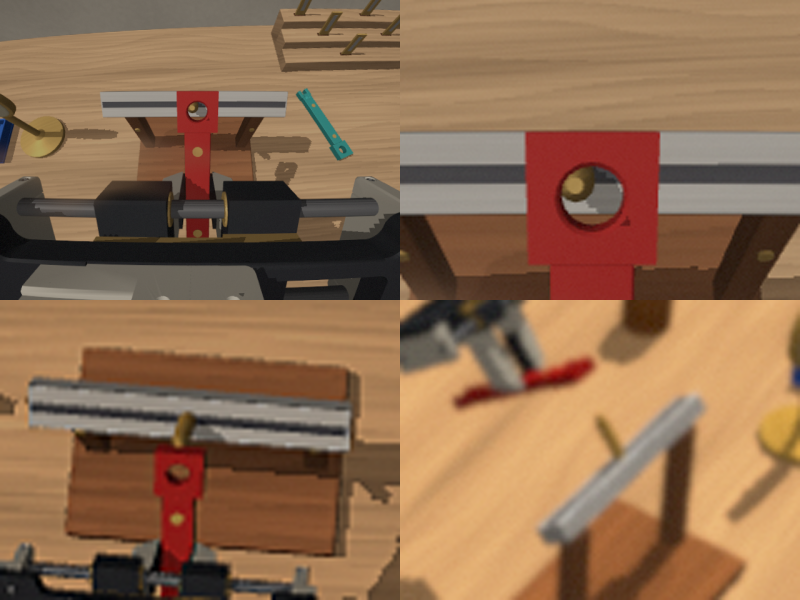

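The eye is centred at wrist (315.5,177.5) and the peg's tip shows through it at about (308.5,172), slightly left and up. In the top view the wrench lies square to the track. I'll correct using the relative measurement.

```bash
python3 - <<'E'
from h import *
np.set_printoptions(precision=4,suppress=True)
s=telemetry.observe();c=cam("wrist",s)
Q=R.from_euler('xyz',s["tool_rot"]);z=Q.apply([0,0,1.])
tip=np.array([.5989,.1361,.2039]);t=Q.inv().apply(tip-s["tool_pos"]);print("tip tool",t)
p=onplane(c,(308.5,172.),tip,z);pt=Q.inv().apply(p-s["tool_pos"]);print("tip wrist",pt)
e=onplane(c,(315.48,177.46),s["tool_pos"]-.0063*z,z);et=Q.inv().apply(e-s["tool_pos"]);print("eye",et)
d=pt-et;d[2]=0
print("lateral world/.4",Q.apply(d)/.4,"dr",dr(s),"zstep 10mm",-zt*.01/.4, "gap",t[2]+.0057-0.0)
print(np.degrees(np.arccos(z@-zt)))
E
```

```text
tip tool [ 0.0582 -0.0034  0.0493]
tip wrist [ 0.0588 -0.0034  0.0493]
eye [ 0.0614  0.0009 -0.0063]
lateral world/.4 [-0.0048  0.0111 -0.0039] dr [-0.0014  0.0001  0.0125] zstep 10mm [ 0.0147 -0.0007 -0.0202] gap 0.055032919860276044
0.1781954848791865
```

apply_moves:
  delta_pos:
    - [0.005,0.011,-0.017]
    - [0.016,0.01,-0.032]
    - [0.028,0.009,-0.05]
    - [0.039,0.009,-0.065]
    - [0.039,0.009,-0.065]
    - [0.039,0.009,-0.065]
  dr:
    - [0,0,0.01]
    - [0,0,0.01]
    - [0,0,0.01]
    - [0,0,0.01]
    - [0,0,0.01]
    - [0,0,0.01]
  jaw: [0,0,0,0,0,0]

```text
time: 4.52
tool_pos: [0.5379, 0.141, 0.1826]
tool_rot: [-3.141, -0.627, -0.052]
contact_force: [0.3, -0.8, -1.0]
opening: 0.0192
grip_force: 35.0
```

```bash
python3 - <<'E'
from h import *
s=telemetry.observe();print(s["tool_pos"],s["tool_rot"],s["contact_force"],s["qpos"])
c,im=shot("wrist","pics/w3.png")
print(holes(im))
_,b=shot("scene","pics/s3.png"); _,t=shot("top","pics/t3.png")
def cr(i,x,y,w,h): return cv2.resize(i[y:y+h,x:x+w],(400,300),interpolation=cv2.INTER_CUBIC)
o=np.hstack([cr(im,275,147,80,60),cr(b,304,165,120,90)])
cv2.imwrite("pics/c3.png",o[...,::-1])
E
```

```text
[0.53788562 0.14099248 0.1826251 ] [-3.14078177 -0.62712512 -0.05241049] [ 0.28497124 -0.81603043 -1.00998591] [ 0.20343428  0.2203044   2.0374277  -0.50707331  0.30908061  2.26622279]
[(250.5, 315.7737857618097, 242.66999334664004), (799.5, 315.38565770273084, 177.58536585365854)]
```

View pics/c3.png

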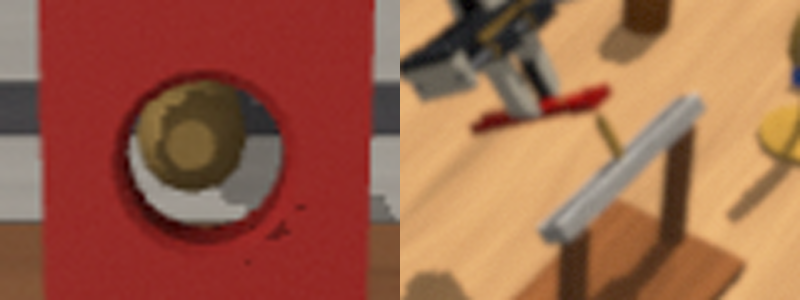

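The eye and peg overlap well: the peg's tip face at crop (190,145) against the hole centre at (205,150). Joint 5 is running towards its lower limit (0.309, limit 0.28), so I'll model the wrist before going deeper.

```bash
cat > k.py <<'E'
from h import *
from scipy.optimize import least_squares
Ry=lambda a:R.from_rotvec([0,a,0]);Rz=lambda a:R.from_rotvec([0,0,a])
D=[([-1.43998501,.342644412,1.5249228,0,1.27539382,-.14600281],[.14345244,-.50464496,.22611848],[-3.1402396,-.0002,.276812]),
([-.1149558,.05883757,1.88247752,.06835973,.89041013,1.46797673],[.47160953,.03945453,.245033],[-3.1077586,-.31361,-.0522]),
([.20745079,.15197648,2.03770843,-.42887333,.37413794,2.18668052],[.52135289,.13840675,.20729707],[3.14079856,-.62540991,-.05380406]),
([.20343428,.2203044,2.0374277,-.50707331,.30908061,2.26622279],[.53788562,.14099248,.1826251],[-3.14078177,-.62712512,-.05241049])]
def fk(q,p):
    W=Rz(q[0])*Ry(q[1]+q[2])*Rz(q[3])*Ry(q[4])*Rz(q[5]+p[5])
    a,h,l1,l2,L=p[:5]
    arm=[a+l1*np.sin(q[1])+l2*np.sin(q[1]+q[2]),0,h+l1*np.cos(q[1])+l2*np.cos(q[1]+q[2])]
    return Rz(q[0]).apply(arm)+W.apply([0,0,L]),W
def res(p):
    o=[]
    for q,x,r in D:
        X,W=fk(q,p); o+=list(X-x)+list(.3*(W*R.from_euler('xyz',r).inv()).as_rotvec())
    return np.array(o)+0
s=None
for o6 in(0,np.pi/2,np.pi,-np.pi/2):
    f=least_squares(res,[0,.3,.4,.4,.3,o6])
    if s is None or f.cost<s.cost: s=f
P=s.x
lo=[-2.53,-.77,.04,-1,.28,-3.11];hi=[2.53,2.02,2.7,4.14,2.66,3.11]
def ik(x,Rg,bound=True):
    g=lambda q:np.r_[fk(q,P)[0]-x,.3*(fk(q,P)[1]*Rg.inv()).as_rotvec()]
    l=np.array(lo)
    if not bound:l=l-1;l[4]=.05
    return least_squares(g,np.clip(D[3][0],np.array(lo)+1e-3,np.array(hi)-1e-3),bounds=(l,hi))
E
python3 - <<'E'
from k import *
np.set_printoptions(precision=4,suppress=True)
print(P,np.abs(res(P)).max())
st=telemetry.observe();B=np.array([.6239,.1350,.1695])
tcp=st["tool_pos"];left=(tcp-B)@zt-.0057;print("to go",left)
Q=R.from_euler('xyz',st["tool_rot"])
eye=tcp+Q.apply([.0614,.0009,0]); goal=eye-zt*left
for name,axis in(("x",xt),("y",yt)):
  for a in(-12,-8,-6,-4,0,4,6,8,12):
    for sw in (0,):
      Rg=R.from_rotvec(axis*np.radians(a))*Q
      x=goal-Rg.apply([.0614,.0009,0]);f=ik(x,Rg,False);print(name,a,f.x,f.cost)
for sw in(-30,-20,20,30):
  Rg=R.from_rotvec(zt*np.radians(sw))*Q;x=goal-Rg.apply([.0614,.0009,0]);print("swing",sw,ik(x,Rg,False).x)
E
```

```text
[0.254  0.1018 0.3239 0.1788 0.1334 1.5708] 0.0875315604362763
to go 0.056311833119806864
x -12 [ 0.3323  0.5142  1.9512 -1.2338  0.4451  3.11  ] 8.280568766430681e-07
x -8 [ 0.3167  0.5017  1.9691 -1.2452  0.3644  3.11  ] 8.04269020914526e-07
x -6 [ 0.3086  0.4963  1.9774 -1.2511  0.3238  3.11  ] 8.576947187620051e-07
x -4 [ 0.3004  0.4914  1.9853 -1.2572  0.2832  3.11  ] 9.624773961651914e-07
x 0 [ 0.2835  0.4833  1.9996 -1.27    0.2017  3.11  ] 1.3744774058829544e-06
x 4 [ 0.2661  0.4776  2.0119 -1.2834  0.12    3.11  ] 2.1865604039537095e-06
x 6 [ 0.2572  0.4756  2.0173 -1.2903  0.0791  3.11  ] 2.81201602577087e-06
x 8 [ 0.2523  0.4739  2.0201 -1.2942  0.05    3.11  ] 7.675068142197233e-06
x 12 [ 0.231   0.4772  2.048   2.3596  0.0574 -0.5615] 1.515686409492695e-19
y -12 [ 0.2815  0.4844  1.8996 -1.3072  0.2284  3.11  ] 0.001169554932846142
y -8 [ 0.2823  0.4826  1.934  -1.2942  0.2199  3.11  ] 0.0005420764372430927
y -6 [ 0.2827  0.4822  1.9508 -1.2879  0.2155  3.11  ] 0.00031641147083679127
y -4 [ 0.283   0.4823  1.9673 -1.2817  0.211   3.11  ] 0.00015056793374536477
y 0 [ 0.2835  0.4833  1.9996 -1.27    0.2017  3.11  ] 1.3744774058829544e-06
y 4 [ 0.2805  0.4727  1.9587 -0.7831  0.2459  2.6233] 1.444352265555372e-18
y 6 [ 0.2787  0.4682  1.9331 -0.6022  0.2885  2.4422] 2.2035965859786814e-27
y 8 [ 0.2768  0.4648  1.9069 -0.4715  0.3376  2.3116] 1.7066830963580985e-26
y 12 [ 0.2728  0.4611  1.8527 -0.3032  0.4458  2.1442] 1.171092838368761e-16
swing -30 [ 0.3248  0.5005  1.8483 -0.7296  0.2963  3.11  ]
swing -20 [ 0.3151  0.4936  1.909  -0.9047  0.2566  3.11  ]
swing 20 [ 0.2429  0.4715  2.0215 -1.3381  0.175   2.7973]
swing 30 [ 0.2226  0.466   2.0109 -1.2434  0.1675  2.5103]
```

```bash
python3 - <<'E'
from k import *
np.set_printoptions(precision=4,suppress=True)
for s4 in(1,-1):
  for q,x,r in D:
    W=Rz(q[0])*Ry(q[1]+q[2])*Rz(s4*q[3])*Ry(q[4])*Rz(q[5]+np.pi/2)
    print(s4,(W*R.from_euler('xyz',r).inv()).as_rotvec())
# alt: pitch chain with q5 about other axis
for sg in(1,-1):
  for q,x,r in D:
    W=Rz(q[0])*Ry(q[1]+q[2]+q[3])*R.from_rotvec([sg*(q[4]-np.pi/2),0,0])
    print("alt z",sg,W.as_matrix(),R.from_euler('xyz',r).as_matrix()[:,2]) if sg==1 else 0
# position in q1 frame minus tool z
for q,x,r in D: print("arm-frame",Rz(-q[0]).apply(x),Rz(-q[0]).apply(R.from_euler('xyz',r).apply([0,0,1])))
E
```

```text
1 [0. 0. 0.]
1 [-0. -0. -0.]
1 [-0. -0.  0.]
1 [-0.  0.  0.]
-1 [0. 0. 0.]
-1 [-0.1266  0.0146  0.0495]
-1 [ 0.6837  0.1439 -0.4976]
-1 [ 0.768   0.1584 -0.6431]
alt z 1 [[-0.0381  0.9122  0.408 ]
 [ 0.2899  0.4008 -0.8691]
 [-0.9563  0.0851 -0.2798]] [-0.0002  0.0014 -1.    ]
alt z 1 [[-0.4221 -0.4766  0.7712]
 [ 0.0487  0.8375  0.5442]
 [-0.9052  0.2673 -0.3303]] [ 0.3097  0.0177 -0.9507]
alt z 1 [[-0.1848 -0.9697  0.1595]
 [-0.0389  0.1694  0.9848]
 [-0.982   0.1758 -0.069 ]] [ 0.5845 -0.0323 -0.8107]
alt z 1 [[-0.1752 -0.9794  0.1006]
 [-0.0361  0.1086  0.9934]
 [-0.9839  0.1704 -0.0544]] [ 0.5861 -0.0299 -0.8097]
arm-frame [0.519  0.0764 0.2261] [-0.0014  0.     -1.    ]
arm-frame [0.464  0.0933 0.245 ] [ 0.3056  0.0531 -0.9507]
arm-frame [0.5387 0.0281 0.2073] [ 0.5654 -0.152  -0.8107]
arm-frame [0.5553 0.0294 0.1826] [ 0.5679 -0.1477 -0.8097]
```

```bash
cat > k2.py <<'E'
import re
s=open('k.py').read()
s=s.replace("a,h,l1,l2,L=p[:5]","a,h,l1,l2,L=p[:5];d,e=p[6:8]")
s=s.replace("+l2*np.sin(q[1]+q[2]),0,h","+l2*np.sin(q[1]+q[2])+e*np.cos(q[1]+q[2]),d,h").replace("+l2*np.cos(q[1]+q[2])]","+l2*np.cos(q[1]+q[2])-e*np.sin(q[1]+q[2])]")
s=s.replace("[0,.3,.4,.4,.3,o6]","[0,.3,.4,.4,.318,o6,.0764,0]").replace("return np.array(o)+0","return np.r_[o,.01*p[0],.01*p[7]]")
open('k.py','w').write(s)
E
python3 k2.py; cat > t.py <<'E'
from k import *
np.set_printoptions(precision=4,suppress=True)
print(P,np.abs(res(P)).max())
st=telemetry.observe();B=np.array([.6239,.1350,.1695])
tcp=st["tool_pos"];left=(tcp-B)@zt-.0057;print("to go",left)
Q=R.from_euler('xyz',st["tool_rot"])
eye=tcp+Q.apply([.0614,.0009,0]); goal=eye-zt*left
def go(n,Rg):
  x=goal-Rg.apply([.0614,.0009,0]);f=ik(x,Rg,False);print(n,f.x,"%.1e"%f.cost)
for a in(0,-4,-6,-8): go(("x",a),R.from_rotvec(xt*np.radians(a))*Q)
for a in(4,6,8): go(("y",a),R.from_rotvec(yt*np.radians(a))*Q)
for sw in(-30,-20,-10,10,20,30): go(("swing",sw),R.from_rotvec(zt*np.radians(sw))*Q)
E
python3 t.py
```

```text
[0.0001 0.2227 0.5061 0.3795 0.318  1.5708 0.0764 0.0464] 0.0004635890110660386
to go 0.056311833119806864
('x', 0) [ 0.1837  0.3474  2.0191 -0.7122  0.2096  2.4639] 1.5e-18
('x', -4) [ 0.2356  0.3631  1.9944 -0.8968  0.3015  2.6831] 3.0e-24
('x', -6) [ 0.2605  0.3726  1.9809 -0.9465  0.3497  2.7492] 7.7e-26
('x', -8) [ 0.2845  0.3833  1.9666 -0.981   0.3984  2.7995] 5.3e-30
('y', 4) [ 0.1748  0.3406  1.9646 -0.3948  0.3116  2.1415] 6.2e-24
('y', 6) [ 0.1704  0.3397  1.9364 -0.308   0.368   2.0526] 3.2e-26
('y', 8) [ 0.166   0.3404  1.9077 -0.2456  0.4256  1.9883] 4.5e-22
('swing', -30) [ 0.2506  0.3669  1.9638 -0.7188  0.2679  3.0425] 2.6e-20
('swing', -20) [ 0.2311  0.3604  1.9864 -0.7328  0.2465  2.8684] 2.1e-19
('swing', -10) [ 0.2086  0.3539  2.0051 -0.7322  0.2267  2.677 ] 1.0e-21
('swing', 10) [ 0.1574  0.3412  2.0278 -0.6691  0.196   2.2262] 1.9e-27
('swing', 20) [ 0.1309  0.3355  2.0309 -0.6023  0.1871  1.9643] 2.5e-17
('swing', 30) [ 0.1052  0.3305  2.0282 -0.517   0.1841  1.6844] 3.9e-25
```

The model fits to 0.5 mm. Easing the tilt by about 4.5° (well within 12°) keeps joint 5 at 0.31 or more all the way home. Now computing the aligned approach.

```bash
cat > t2.py <<'E'
from k import *
np.set_printoptions(precision=4,suppress=True)
st=telemetry.observe();c=cam("wrist",st);tcp=st["tool_pos"]
Q=R.from_euler('xyz',st["tool_rot"]);z=Q.apply([0,0,1.])
tip0=np.array([.5989,.1361,.2039])
tip=onplane(c,(313.,176.),tip0,zt);print("tip",tip)
e=np.array([.0614,.0009,0]); eye=tcp+Q.apply(e)
off=(eye-tip)-((eye-tip)@zt)*zt;print("eye off axis xt,yt mm",1e3*off@xt,1e3*off@yt,"height over tip",1e3*(eye-tip)@zt)
Rg=R.from_rotvec(yt*.0785)*Rt
print("dr",dr(st,Rg))
for h in(14,0,-10,-20,-30,-36,-38,-40):
    x=tip+zt*h/1e3-Rg.apply(e); f=ik(x,Rg,False);print(h,x,(x-tcp)/.4,f.x[3:5])
E
python3 t2.py
```

```text
tip [0.5972 0.1388 0.2026]
eye off axis xt,yt mm 1.9839480066192408 -1.354931819890508 height over tip 19.505555432750576
dr [0.0059 0.158  0.0004]
14 [0.5368 0.1428 0.1819] [-0.0025  0.0034 -0.004 ] [-0.3189  0.4184]
0 [0.545  0.1424 0.1705] [ 0.018   0.0023 -0.0323] [-0.3338  0.3909]
-10 [0.5509 0.1421 0.1624] [ 0.0327  0.0016 -0.0525] [-0.3455  0.372 ]
-20 [0.5567 0.1418 0.1543] [ 0.0474  0.0009 -0.0728] [-0.3581  0.3536]
-30 [0.5626 0.1415 0.1462] [ 0.062   0.0001 -0.093 ] [-0.3718  0.3358]
-36 [0.5661 0.1413 0.1414] [ 0.0708 -0.0003 -0.1051] [-0.3804  0.3255]
-38 [0.5673 0.1413 0.1398] [ 0.0738 -0.0005 -0.1092] [-0.3834  0.3221]
-40 [0.5685 0.1412 0.1382] [ 0.0767 -0.0006 -0.1132] [-0.3864  0.3187]
```

apply_moves:
  delta_pos:
    - [-0.0025,0.0034,-0.004]
    - [-0.0025,0.0034,-0.004]
    - [-0.0025,0.0034,-0.004]
    - [0.008,0.003,-0.018]
    - [0.018,0.0023,-0.0323]
    - [0.025,0.002,-0.042]
    - [0.025,0.002,-0.042]
    - [0.025,0.002,-0.042]
  dr:
    - [0.006,0.158,0]
    - [0.006,0.158,0]
    - [0.006,0.158,0]
    - [0.006,0.158,0]
    - [0.006,0.158,0]
    - [0.006,0.158,0]
    - [0.006,0.158,0]
    - [0.006,0.158,0]
  jaw: [0,0,0,0,0,0,0,0]

```text
time: 5.33
tool_pos: [0.548, 0.1422, 0.1661]
tool_rot: [3.141, -0.549, -0.051]
contact_force: [1.2, -0.1, 0.4]
opening: 0.0195
grip_force: 35.0
```

```bash
python3 - <<'E'
from h import *
s=telemetry.observe();print(s["tool_pos"],s["tool_rot"],s["contact_force"],s["torque"],s["qpos"])
c,im=shot("wrist","pics/w4.png");print(holes(im))
_,b=shot("scene","pics/s4.png")
def cr(i,x,y,w,h): return cv2.resize(i[y:y+h,x:x+w],(400,300),interpolation=cv2.INTER_CUBIC)
cv2.imwrite("pics/c4.png",np.hstack([cr(im,275,147,80,60),cr(b,324,185,80,60)])[...,::-1])
E
```

```text
[0.54801422 0.14223922 0.16608409] [ 3.14141558 -0.54941553 -0.05105485] [ 1.20345702 -0.05558688  0.36487559] [ 0.02248137  0.06641692 -0.05408242] [ 0.18873425  0.27193243  1.97248827 -0.34084926  0.3806333   2.09448924]
[(253.0, 315.91370223978913, 242.47628458498025), (794.0, 315.7061293031066, 177.49811083123424)]
```

View pics/c4.png

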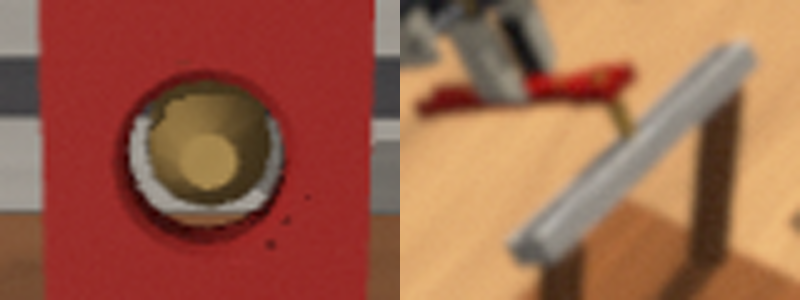

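The tip sits inside the eye, at crop (208,162) against the hole at (205,155), with no force. I'll slide on down the peg axis.

apply_moves:
  delta_pos:
    - [0.007,0,-0.01]
    - [0.015,-0.001,-0.02]
    - [0.022,-0.001,-0.03]
    - [0.029,-0.0015,-0.04]
    - [0.029,-0.0015,-0.04]
  dr:
    - [0,0,0]
    - [0,0,0]
    - [0,0,0]
    - [0,0,0]
    - [0,0,0]
  jaw: [0,0,0,0,0]

```text
time: 5.85
tool_pos: [0.5598, 0.1417, 0.1497]
tool_rot: [-3.142, -0.549, -0.051]
contact_force: [1.3, -0.6, 0.4]
opening: 0.0193
grip_force: 35.0
```

```bash
python3 t2.py | tail -3; python3 -c "
from h import *
s=telemetry.observe();print(s['contact_force'],s['torque'],s['qpos'][3:5]);tip=np.array([.5972,.1388,.2026]);print((s['tool_pos']+R.from_euler('xyz',s['tool_rot']).apply([.0614,.0009,0])-tip)@np.c_[xt,yt,zt])"
```

```text
-36 [0.5698 0.1421 0.1441] [ 0.025   0.0012 -0.0141] [-0.3688  0.3362]
-38 [0.571  0.1421 0.1425] [ 0.028   0.0011 -0.0181] [-0.3715  0.3328]
-40 [0.5722 0.142  0.1408] [ 0.0309  0.0009 -0.0222] [-0.3743  0.3295]
[ 1.28383096 -0.5785868   0.42263922] [ 0.05624736  0.03910419 -0.01816652] [-0.36531499  0.34400613]
[-1.93122736e-04  4.35262056e-05 -2.56438757e-02]
```

apply_moves:
  delta_pos:
    - [0.005,0,-0.007]
    - [0.01,-0.0005,-0.0135]
    - [0.0135,-0.0007,-0.0185]
    - [0.0135,-0.0007,-0.0185]
    - [0.0135,-0.0007,-0.0185]
  dr:
    - [0,0,0]
    - [0,0,0]
    - [0,0,0]
    - [0,0,0]
    - [0,0,0]
  jaw: [0,0,0,0,0]

```text
time: 6.27
tool_pos: [0.5648, 0.1414, 0.143]
tool_rot: [-3.142, -0.549, -0.051]
contact_force: [1.3, -0.2, -0.1]
opening: 0.019
grip_force: 35.0
```

apply_moves:
  delta_pos:
    - [0.0015,0,-0.002]
    - [0.003,0,-0.004]
    - [0.003,0,-0.004]
    - [0.003,0,-0.004]
  dr:
    - [0,0,0]
    - [0,0,0]
    - [0,0,0]
    - [0,0,0]
  jaw: [0,0,0,0]

```text
time: 6.6
tool_pos: [0.5656, 0.1414, 0.1414]
tool_rot: [3.142, -0.549, -0.051]
contact_force: [-2.7, 0.1, 0.9]
opening: 0.0192
grip_force: 35.0
```

```bash
python3 -c "
from h import *
s=telemetry.observe();print(s['contact_force'],s['torque'],s['qpos'][3:5]);tip=np.array([.5972,.1388,.2026]);print((s['tool_pos']+R.from_euler('xyz',s['tool_rot']).apply([.0614,.0009,0])-tip)@np.c_[xt,yt,zt])"
```

```text
[-2.73888841  0.11202086  0.93958359] [-0.06681302  0.24626712 -0.07424659] [-0.3803439   0.32624458]
[-0.00036996  0.00011419 -0.03579989]
```

apply_moves:
  delta_pos:
    - [0.0015,0,-0.002]
    - [0.003,0,-0.004]
    - [0.003,0,-0.004]
    - [0.003,0,-0.004]
  dr:
    - [0,0,0]
    - [0,0,0]
    - [0,0,0]
    - [0,0,0]
  jaw: [0,0,0,0]

```text
time: 6.93
tool_pos: [0.5668, 0.1414, 0.1395]
tool_rot: [3.141, -0.548, -0.051]
contact_force: [-3.6, -0.6, 1.3]
opening: 0.0192
grip_force: 35.0
```

```bash
python3 -c "
from h import *
s=telemetry.observe();print(s['contact_force'],s['torque'],s['qpos'][3:5]);tip=np.array([.5972,.1388,.2026]);print((s['tool_pos']+R.from_euler('xyz',s['tool_rot']).apply([.0614,.0009,0])-tip)@np.c_[xt,yt,zt])"
```

```text
[-3.55551714 -0.55793011  1.28515577] [ 0.01377198  0.47404389 -0.01408287] [-0.38339485  0.32293738]
[-0.00052201  0.0001713  -0.03800862]
```

```bash
python3 - <<'E'
from h import *
c,im=shot("wrist","pics/w5.png");print(holes(im,60))
E
```

```text
[(169.0, 315.6094674556213, 370.26232741617355), (255.5, 315.7925636007828, 244.39008480104368), (1165.0, 316.2486409155937, 184.50457796852646)]
```

apply_moves:
  delta_pos:
    - [0.0015,0,-0.002]
    - [0.003,0,-0.004]
    - [0.003,0,-0.004]
    - [0.003,0,-0.004]
  dr:
    - [0,0,0]
    - [0,0,0]
    - [0,0,0]
    - [0,0,0]
  jaw: [0,0,0,0]

```text
time: 7.32
tool_pos: [0.5681, 0.1414, 0.1381]
tool_rot: [3.142, -0.549, -0.051]
contact_force: [-4.2, -0.3, 1.6]
opening: 0.0194
grip_force: 35.0
```

```bash
python3 - <<'E'
from h import *
s=telemetry.observe();print(s['contact_force'],s['torque'])
c,im=shot("wrist","pics/w6.png");print(holes(im,60))
_,b=shot("scene","pics/s6.png")
def cr(i,x,y,w,h): return cv2.resize(i[y:y+h,x:x+w],(400,300),interpolation=cv2.INTER_CUBIC)
cv2.imwrite("pics/c6.png",np.hstack([cr(im,255,127,120,90),cr(b,324,185,80,60)])[...,::-1])
E
```

```text
[-4.1710462  -0.27482759  1.62870936] [0.06327763 0.57551907 0.03369293]
[(164.0, 315.67886178861784, 368.8272357723577), (253.5, 315.7567389875082, 245.28139381985534), (1229.5, 316.38796258641725, 185.93466178663414)]
```

View pics/c6.png

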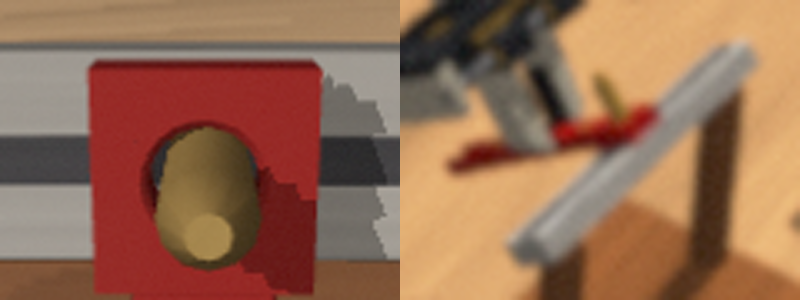

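The eye is down on the track: the peg stands well through the hole with its tip at crop (208,237), and the head lies on the face. Pressing to about 4 N just pivoted the wrench flush in the fingers. I'll let go and back straight out.

apply_moves:
  delta_pos:
    - [0,0,0]
    - [0,0,0]
    - [0,0,0]
    - [0,0,0]
    - [0,0,0]
    - [0,0,0]
    - [0,0,0]
  dr:
    - [0,0,0]
    - [0,0,0]
    - [0,0,0]
    - [0,0,0]
    - [0,0,0]
    - [0,0,0]
    - [0,0,0]
  jaw: [0.25,0.35,0.5,0.5,0.5,0.5,0.5]

```text
time: 8.0
tool_pos: [0.5684, 0.1415, 0.1382]
tool_rot: [-3.141, -0.549, -0.051]
contact_force: [-0.4, 0.1, 0.1]
opening: 0.0457
grip_force: 0.0
```

apply_moves:
  delta_pos:
    - [-0.015,0.001,0.02]
    - [-0.04,0.002,0.055]
    - [-0.07,0.004,0.095]
    - [-0.11,0.006,0.15]
    - [-0.15,0.0075,0.2]
    - [-0.2,0.01,0.275]
    - [-0.25,0.01,0.3]
    - [-0.25,0.01,0.3]
  dr:
    - [0,0,0]
    - [0,0,0]
    - [0,0,0]
    - [0,0,0]
    - [0,0,0]
    - [0,0,0]
    - [0,0,0]
    - [0,0,0]
  jaw: [0.5,0.5,0.5,0.5,0.5,0.5,0.5,0.5]

```text
time: 8.67
tool_pos: [0.4665, 0.1459, 0.2617]
tool_rot: [-3.139, -0.554, -0.051]
contact_force: [0.4, 0.8, 0.2]
opening: 0.0458
grip_force: 0.0
```

```bash
python3 - <<'E'
from h import *
s=telemetry.observe();print(s['contact_force'],s['tool_pos'])
_,im=shot("wrist","pics/w7.png");_,b=shot("scene","pics/s7.png");_,t=shot("top","pics/t7.png")
def cr(i,x,y,w,h): return cv2.resize(i[y:y+h,x:x+w],(400,300),interpolation=cv2.INTER_CUBIC)
cv2.imwrite("pics/c7.png",np.vstack([np.hstack([cr(im,0,0,640,480),cr(b,324,185,80,60)]),np.hstack([cr(t,225,152,112,84),cr(b,140,140,320,240)])])[...,::-1])
E
```

```text
[0.40926381 0.77428754 0.20274863] [0.46645426 0.14592669 0.26168087]
```

View pics/c7.png

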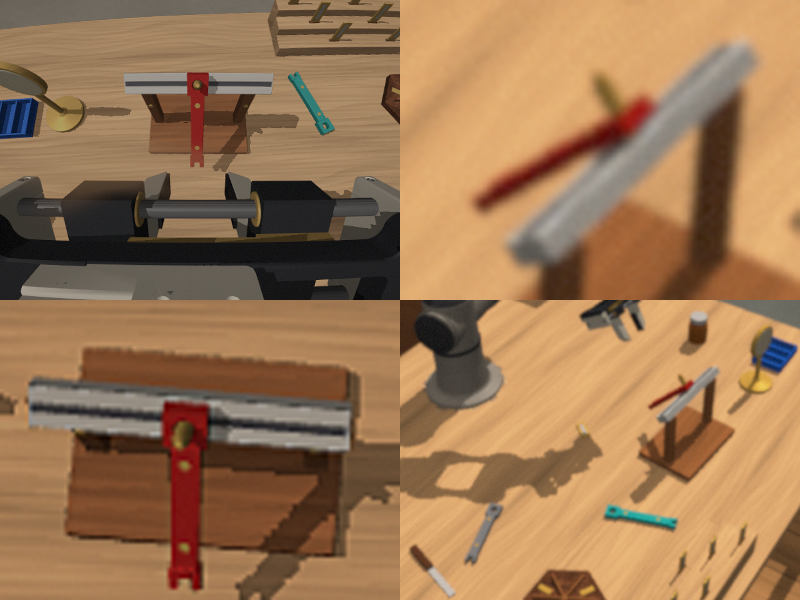

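The wrench hangs on the peg with its eye against the track and its handle down on the robot's side. The robot is clear of it and the other things are unmoved.

```bash
python3 -c "
from cell import job
print(job.hand_in())"
```

```text
the job is handed in; nothing more can be done
None
```

The red wrench is hanging by its eye on the brass peg, home against the track with the handle down on the robot's side, and the job was handed in at about 9 s of the 50 s allowed.

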